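# Snap the cover onto the filter holder and keep the seal pressed

### The arm

A 6-joint arm with a two-finger parallel gripper is mounted at the origin on a cart in front of the work surface, level with it; the furniture and walls round the work are solid. World frame = base frame: x ahead of the robot, y to its left, z up, the work surface at z = 0. Lengths are in mm, angles in rad, forces in N, time in s.
With the tool pointing down it reaches from about 225 to 725 mm from the base axis. Payload 3.1 kg.
Tool frame: the origin (TCP) lies midway between the tips of the shut fingers; the grasp point (between the pads) lies 19 mm behind it; z points along the fingers, y is the line along which they close (so a half turn about z gives the same grasp; the last joint's range is limited). The gripper opens to 85 mm and grips with 20 to 120 N. Pads are 22 mm wide; open, the fingers measure 114 mm over their backs; the gripper's body (76 mm by 85 mm) begins 54 mm behind the grasp point. The pads swing forward as they close: fully open they stand 13 mm farther back than shut.
Start: joints at [1.027, 0.048, 0.099, 1.622, 0, 1.443], TCP at [212.065, 480.256, 231.312] pointing down, gripper open.
Joint ranges: [-2.91, 2.91], [-0.99, 1.94], [-1.21, 1.42], [-2.12, 2.29], [-1.49, 1.47], [-3.14, 3.14]. Speed limits (rad/s): [2.79, 2.79, 3.14, 3.14, 3.14, 3.14].

### API

Orientations are given as a unit quaternion [w, x, y, z].
In Python, from station import r, vision gives the robot as it stands. The module is installed in compiled form; this text tells all that it offers.
- The arm moves only by the tool send_rows, never from a script. Its argument "moves" is one flat list of numbers, 5 for each row, row after row: the closure, from 0 (fully open) to 1 (shut), then the shift along the tool's x, y, z in m, then the turn about the tool's z in rad. A call has 1 to 20 rows; each row shifts and turns the commanded pose from where the row before left it, along the tool's axes as they then stand; what a row does not reach is not made up. A row lasts 1/12 s, in which the tool goes at most 41.7 mm and 7.16 degrees, less where a joint would pass 70% of its speed; a pose out of reach is approached as far as the arm can. A call with a gripper value outside its range is refused whole. The fingers move at their own pace and stop on an object; the grip force is fixed at half the most. Time passes only in rows, so rows that do not move let the fingers close. It gives the time, the measured TCP pose, the force, the opening and the grip force at its end, in the units of the state.
- r.read_state(): the state, without advancing time (a new reading comes with each control period).
- vision.get_image(name): name is "scene" or "top"; returns a dict with "img" (400x640x3 uint8, blue, green, red), "depth" (400x640 float32, mm along the optical axis (not along the pixel's ray), 0 where there is no reading), "mtx" (3x3 intrinsics, pixels), "dist_coeffs" ([k1, k2, p1, p2, k3] as OpenCV has them; the pictures are not rectified), "R" (3x3) and "t" (3): a world point X has camera coordinates R X + t. Camera axes: x right, y down, z forward; pixel columns grow to the right and rows downward; lengths in mm; the calibration is good to about 2 mm. A picture is of the moment at which its call begins.
- r.close_job(): hands the job in; it is judged then, once.
The state is a dict: "time": time; "joint_pos": joint angles; "joint_vel": joint speeds; "tau": joint torques, N m; "eef_pos": TCP position; "tool_rot": TCP orientation; "ft_force": force on the tool from outside, world axes, zero at the start; "moment": the same for the moment, N m; "opening": finger opening in mm; "finger_force": force on a finger pad.
Only numpy, scipy, OpenCV 4.12 (cv2) and the standard library are available. Lean on these libraries where they do the work, as an engineer would, in place of code of your own. Each camera call takes 0.05 s, during which the arm holds its last target. There are 200 camera calls.

### The job

Take the larger of the two ribbed covers lying on the bench and press it down flat onto the filter holder until both clips snap over its ends (the force climbs, then suddenly drops). Then keep pressing it down firmly, about 12 N, so that the rubber seal under it stays squeezed, and finish like that: still pressing, nothing let go. Leave the smaller cover, the timer, the rubber stopper and the vials where they are.

Things in the scene. Friction and masses are not known exactly. Their poses are not given: they have to be found in the camera images.
- filter_holder: grey plastic filter holder fixed to the bench, 124 x 90 x 16 mm, origin at the centre of its underside, z up, x from the near clip to the far clip. On it: rubber seal frame (64 x 44 mm) in the middle, a black sprung clip at each x end, eight guide posts round the cover's place (1.5 mm play), upright to 43 mm, flaring out 4 mm up to 55 mm above the bench: at the x ends y = +-22, on the y sides x = +-30 mm
- seal_centre (a point): centre of the top of the uncompressed rubber seal, 24 mm above the bench; axes as the holder. The larger cover belongs centred here, level, long side along x, either way round. Going down, the force peaks and falls to about a third when the cover's underside passes about 30 mm above the bench, and falls to nothing at about 24 mm, where the clips snap in; then the cover meets the seal
- seal (a joint): how far the rubber seal is squeezed, m: 0 free, 0.005 at its stop; 3 N per mm. Clips alone leave it at about 0.001; pressed firmly by hand (8 to 14 N) it is at 0.0025 to 0.0045
- far_clip (a joint): bend of the sprung clip at the +x end of the holder, rad: 0 upright at rest, 0.05 to 0.18 when pushed outward over the cover's end, about 0 again when snapped. Its tip is 2.5 mm inside the cover's end, 30 mm above the bench, its lead-in slope reaches up to 43 mm: the cover's underside meets it about 37 mm above the bench; pushing through takes 10 to 20 N at most
- near_clip (a joint): the same for the clip at the -x end
- cover: the larger grey cover, loose: flat plate 80 x 56 mm (x, y), 6 mm thick, with a grip rib upright in the middle of its top along x: 50 mm long, 14 mm thick (y), from 6 to 30 mm above the underside; 70 to 140 g. Origin at the centre of its underside, z up
- cover_rib (a point): middle of the grip rib of the larger cover, 18 mm above its underside. A tall white water bath stands between the cover's place and the holder: the way is clear if the cover is carried round its front about 0.3 m above the bench
- small_cover: the smaller cover of the same make, 56 x 42 mm with a rib 36 mm long; does not belong to this holder, leave it
- timer_1: flat lab timer, 68 x 77 x 16 mm, origin at its underside; leave it
- stopper_1: conical rubber stopper, 33 mm wide, 28 mm high, origin at its underside; leave it
- vial_1: capped glass vial, 21 mm wide, 51 mm high; leave it
- vial_4: second capped glass vial, 21 mm wide, 51 mm high; leave it
Not all that is in view belongs to the job. What is shaped like the cover but brown or turquoise is not meant.

How it is judged:
By the outcome, as a careful person would: the job done as asked, in the order asked, and still so for the second after the job is handed in, while the arm keeps its last pose, push and grip.
It also fails if it takes over 72 s, if anything falls off the work surface, if the arm or the gripper's body presses on something with over 40 N, if the wrist force passes 120 N, or if a joint passes its speed limit or range.

## Working session

There is one attempt and no reset: what is moved stays moved. The work goes in short steps, Python scripts to look and compute and a tool call to move; the robot and the scene stay as the last step left them, time stands still between calls to the robot, and variables do not carry over. Pictures are saved under pics/ and viewed, at most 10 in all, crops included, and the job is handed in when it is done.

Besides the shell and the picture viewer there is one more tool, called after "Call:" as name(argument=value, ...) on one line, values as JSON. send_rows: Moves the arm, as the interface text tells. Its arguments: {"type":"object","properties":{"moves":{"type":"array","items":{"type":"number"}}},"required":["moves"]}

```bash
mkdir -p pics; cat > h.py <<'E'
from station import r, vision
import cv2, numpy as np
def grab(n):
    d=vision.get_image(n); np.savez('%s.npz'%n,**d); return d
def world(d,px,py):
    """pixel + depth -> world"""
    z=d['depth'][int(py),int(px)]
    u=cv2.undistortPoints(np.array([[[px,py]]],float),d['mtx'],d['dist_coeffs'])[0,0]
    return d['R'].T@(np.array([u[0]*z,u[1]*z,z])-d['t'].ravel())
def plane(d,pts,h):
    u=cv2.undistortPoints(np.array(pts,float).reshape(-1,1,2),d['mtx'],d['dist_coeffs'])[:,0]
    c=-d['R'].T@d['t'].ravel(); v=np.c_[u,np.ones(len(u))]@d['R']
    return c+v*((h-c[2])/v[:,2:3])
def cloud(d):
    H,W=d['depth'].shape
    g=np.stack(np.meshgrid(np.arange(W),np.arange(H)),-1).reshape(-1,1,2).astype(float)
    u=cv2.undistortPoints(g,d['mtx'],d['dist_coeffs'])[:,0]
    z=d['depth'].reshape(-1,1)
    P=(np.c_[u*z,z]-d['t'].ravel())@d['R']; P[z[:,0]==0]=np.nan
    return P.reshape(H,W,3)
E
python3 - <<'E'
from h import *
for n in('scene','top'):
    d=grab(n); cv2.imwrite('pics/%s0.png'%n,d['img']); print(n,-d['R'].T@d['t'].ravel())
print(r.read_state())
E
```

```text
scene [  24.36716583 -781.47751255  743.46585823]
top [ 473.07009076  -53.31624127 1623.99910719]
{'time': 0.1, 'joint_pos': array([1.02716736e+00, 4.86672042e-02, 9.77722328e-02, 1.62198991e+00,
       6.57571522e-06, 1.44295482e+00]), 'joint_vel': array([ 4.86434929e-04, -1.10591208e-03,  3.58233460e-03, -2.98686735e-05,
        1.45226703e-03, -2.08957474e-04]), 'tau': array([ 2.71965102e-03, -3.39851975e+01,  3.20935822e+01,  1.58373039e-02,
       -1.40685811e-04,  3.21965366e-06]), 'eef_pos': array([211.80126941, 479.7908127 , 230.24802272]), 'tool_rot': array([-3.47154990e-04,  2.06399329e-01,  9.78467284e-01, -9.84888904e-04]), 'ft_force': array([-0.45567966,  1.12780454, -0.1198719 ]), 'moment': array([-0.0341259 , -0.01391287,  0.02101016]), 'finger_force': 0.0, 'opening': 85.49684863170923}
```

View pics/top0.png

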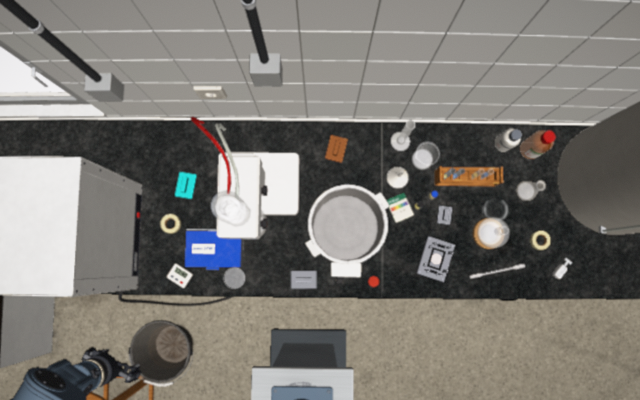

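View pics/scene0.png

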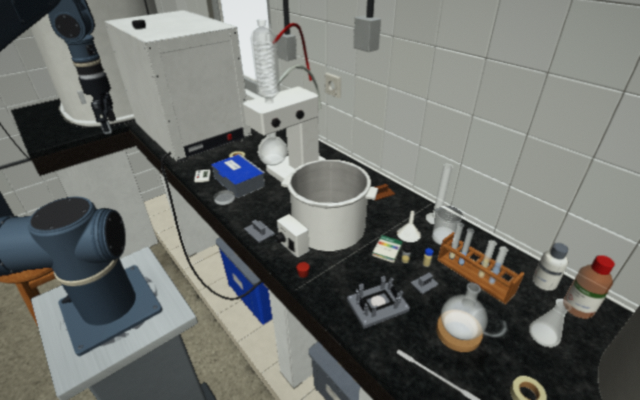

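The top view shows the larger cover at (303,280), the holder at (436,259), the small cover at (444,214), the bath at (347,223) and the stopper at (373,282). The scene view shows the cover at (260,230) and the holder at (378,300).

```bash
python3 - <<'E'
from h import *
d=dict(np.load('top.npz')); s=dict(np.load('scene.npz'))
P=cloud(d)
for n,(x,y) in dict(cover=(303,280),holder=(436,259),small=(444,214),bath=(347,223),stop=(373,282)).items(): print(n,P[y,x].round(1))
a=cv2.resize(d['img'][255:305,275:335],None,fx=6.5,fy=6.5,interpolation=cv2.INTER_CUBIC)
b=cv2.resize(d['img'][225:295,405:467],None,fx=6.5,fy=6.5,interpolation=cv2.INTER_CUBIC)
a=cv2.copyMakeBorder(a,0,b.shape[0]-a.shape[0],0,0,0)
cv2.imwrite('pics/crop1.png',np.hstack([a,b]))
a=cv2.resize(s['img'][205:260,225:295],None,fx=5.5,fy=5.5,interpolation=cv2.INTER_CUBIC)
b=cv2.resize(s['img'][265:335,340:415],None,fx=5.5,fy=5.5,interpolation=cv2.INTER_CUBIC)
a=cv2.copyMakeBorder(a,0,b.shape[0]-a.shape[0],0,0,0)
cv2.imwrite('pics/crop2.png',np.hstack([a,b]))
E
```

```text
cover [424.8   0.   27.6]
holder [ 494.5 -419.5   17.2]
small [ 636.7 -444.2   28.8]
bath [ 605.  -136.4   26.9]
stop [ 420.8 -219.    24.8]
```

View pics/crop1.png

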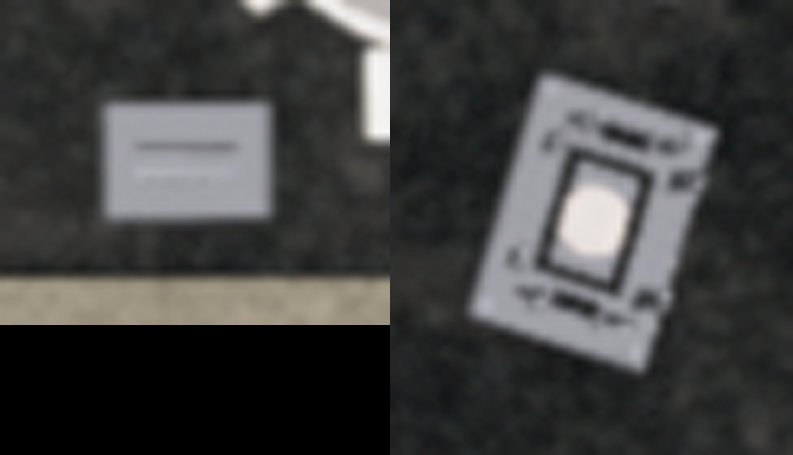

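View pics/crop2.png

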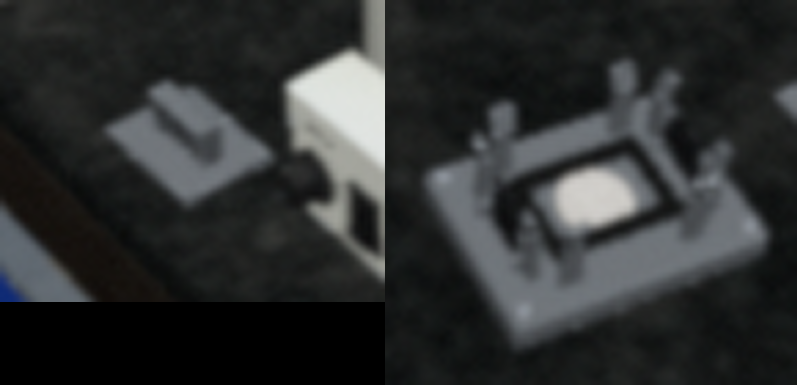

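The crops show the cover plate with its rib running along the image columns, and the holder turned about 15°, with eight posts, a clip at each end and the dark seal frame in the middle. I'll measure both in the two views.

```bash
cat >> h.py <<'E'
def rect(d,box,h,T=90,up=4):
    """largest bright blob in box (x0,y0,x1,y1) -> world quad on plane h"""
    x0,y0,x1,y1=box
    g=cv2.cvtColor(d['img'],cv2.COLOR_BGR2GRAY)[y0:y1,x0:x1]
    g=cv2.resize(g,None,fx=up,fy=up,interpolation=cv2.INTER_CUBIC)
    m=cv2.morphologyEx((g>T).astype(np.uint8),cv2.MORPH_OPEN,np.ones((5,5)))
    c=max(cv2.findContours(m,cv2.RETR_EXTERNAL,cv2.CHAIN_APPROX_NONE)[0],key=cv2.contourArea)
    p=(c[:,0]+.5)/up-.5+[x0,y0]
    w=plane(d,p,h)
    (cx,cy),sz,a=cv2.minAreaRect(w[:,:2].astype(np.float32))
    return np.round([cx,cy],1),np.round(sz,1),round(a,2)
E
python3 - <<'E'
from h import *
d=dict(np.load('top.npz')); s=dict(np.load('scene.npz'))
for T in(70,85,100):
  print('T',T)
  print('cover',rect(d,(280,262,326,296),6,T)); print('holder',rect(d,(410,230,463,288),16,T))
# seal frame corner edges: black pixels inside holder, top
P=cloud(d)
x0,y0,x1,y1=420,243,452,275
g=cv2.resize(cv2.cvtColor(d['img'],cv2.COLOR_BGR2GRAY)[y0:y1,x0:x1],None,fx=6,fy=6,interpolation=cv2.INTER_CUBIC)
m=(g<90).astype(np.uint8)
for c in cv2.findContours(m,cv2.RETR_EXTERNAL,cv2.CHAIN_APPROX_NONE)[0]:
    if cv2.contourArea(c)<400: continue
    w=plane(d,(c[:,0]+.5)/6-.5+[x0,y0],24); print('seal',cv2.minAreaRect(w[:,:2].astype(np.float32)))
# rib top from depth, both views
for n,D in(('top',d),('scene',s)):
    Q=cloud(D).reshape(-1,3)
    for nm,c in(('cover',(425,0)),('holder',(494,-420))):
        k=(np.hypot(Q[:,0]-c[0],Q[:,1]-c[1])<75)
        for lo,hi in((3,9),(13,19),(27,34),(38,60)):
            q=Q[k&(Q[:,2]>lo)&(Q[:,2]<hi)]
            if len(q)>8:
                R=cv2.minAreaRect(q[:,:2].astype(np.float32)); print(n,nm,lo,hi,len(q),q.mean(0).round(1),np.round(R[0],1),np.round(R[1],1),round(R[2],1))
# scene grey masks
g=cv2.cvtColor(s['img'],cv2.COLOR_BGR2GRAY)
print(g[232,258],g[228,250],g[240,265], g[318,365],g[222,240])
E
```

```text
T 70
cover (array([ 4.265e+02, -2.000e-01]), array([60.7, 85.9]), 1.93)
holder (array([ 495.6, -419.7]), array([ 95.6, 127.8]), 72.66)
T 85
cover (array([426.1,   0. ]), array([58.2, 83.2]), 0.71)
holder (array([ 495.6, -419.8]), array([ 93.8, 126.2]), 72.61)
T 100
cover (array([ 4.268e+02, -2.000e-01]), array([56.7, 81.4]), 1.76)
holder (array([ 495.6, -419.8]), array([ 92.2, 124.5]), 72.79)
seal ((455.4695739746094, -408.4559631347656), (22.043903350830078, 7.378934383392334), 71.24752044677734)
seal ((473.5422058105469, -458.23309326171875), (16.92186164855957, 54.727439880371094), 89.24154663085938)
seal ((496.13250732421875, -418.0306091308594), (43.90348434448242, 62.65987777709961), 72.68900299072266)
seal ((536.7214965820312, -433.22015380859375), (23.97349739074707, 7.283717155456543), 73.43692016601562)
seal ((516.5927124023438, -375.1225280761719), (17.996971130371094, 58.540565490722656), 89.5129623413086)
top cover 3 9 413 [ 4.292e+02 -2.000e-01  5.400e+00] [4.36e+02 3.00e-01] [146.2 128. ] 88.6
top cover 27 34 45 [4.277e+02 1.000e-01 3.020e+01] [428.   -1.5] [12.5 46.9]
[... 161 characters left out ...]
top holder 27 34 42 [ 496.  -421.4   30.3] [ 496.3 -418.1] [68.2 91.8] 72.4
top holder 38 60 81 [ 496.5 -422.8   47.6] [ 497.3 -419.6] [75.1 98.4] 73.9
scene cover 3 9 229 [423.7  -8.7   5.2] [427.6  -2.5] [83.1 59.9] 87.0
scene cover 13 19 19 [425.  -12.5  15.6] [422.4  -5.2] [12.1 49.6] 16.2
scene cover 27 34 50 [427.9  -3.5  29. ] [428.3  -3.6] [14.3 50.8] 0.7
scene holder 3 9 105 [ 466.7 -446.5    6.1] [ 466.8 -442.7] [ 68.  146.4] 38.3
scene holder 13 19 960 [ 488.5 -423.    15.2] [ 494.2 -420.2] [ 91.3 124.6] 72.2
scene holder 27 34 86 [ 495.  -420.6   30.9] [ 494.3 -420.8] [68.3 91.9] 73.3
scene holder 38 60 200 [ 498.3 -418.9   46.3] [ 495.6 -418.6] [75.1 98.9] 73.2
106 117 38 117 32
```

Call:
send_rows(moves=[0,0,0,0,0.114,0,0,0,0,0.114,0,0,0,0,0.114,0,0,0,0,0.114,0,0,0,0,0.114,0,0,0,0,0.114,0,0,0,0,0.114,0,0,0,0,0.114,0,0,0,0,0.114,0,0,0,0,0.114,0,0,0,0,0])

```text
time: 1.02
eef_pos: [211.9, 480.0, 230.6]
tool_rot: [0.0, 0.702, 0.712, -0.001]
ft_force: [-0.0, -0.1, -0.2]
opening: 85.6
finger_force: 0.0
```

Call:
send_rows(moves=[0,-0.032,0.0138,0,0,0,-0.032,0.0138,0,0,0,-0.032,0.0138,0,0,0,-0.032,0.0138,0,0,0,-0.032,0.0138,0,0,0,-0.032,0.0138,0,0,0,-0.032,0.0138,0,0,0,-0.032,0.0138,0,0,0,-0.032,0.0138,0,0,0,-0.032,0.0138,0,0,0,-0.032,0.0138,0,0,0,-0.032,0.0138,0,0,0,-0.032,0.0138,0,0,0,-0.032,0.0138,0,0,0,-0.032,0.0138,0,0,0,0,0,0,0,0,0,0,0,0,0,0,0,0,0])

```text
time: 2.52
eef_pos: [425.8, 3.6, 231.0]
tool_rot: [-0.001, 0.701, 0.713, -0.0]
ft_force: [0.3, 1.0, -0.6]
opening: 85.1
finger_force: 0.0
```

```bash
python3 - <<'E'
from h import *
d=dict(np.load('top.npz')); s=dict(np.load('scene.npz'))
for T in(65,75,85): print(rect(s,(238,208,277,246),6,T))
for T in(65,75,85): print('h',rect(s,(340,265,415,335),16,T))
for T in(75,80,90,95): print(rect(d,(280,262,326,296),6,T))
E
```

```text
(array([425.9,   2.4]), array([60.6, 97.2]), 2.57)
(array([425.9,   2.4]), array([59.1, 95.1]), 2.42)
(array([425.9,   2.9]), array([57.3, 92.2]), 2.15)
h (array([ 501.3, -414.5]), array([118.7, 136.1]), 72.66)
h (array([ 501.2, -414.1]), array([115.6, 134. ]), 71.69)
h (array([ 494.2, -421.7]), array([ 91.1, 122.9]), 72.27)
(array([426.2,   0. ]), array([59.8, 84.8]), 0.72)
(array([ 4.259e+02, -4.000e-01]), array([59. , 83.9]), 0.95)
(array([ 4.269e+02, -1.000e-01]), array([58.3, 82.8]), 1.89)
(array([426.1,   0. ]), array([56.6, 81.7]), 0.71)
```

Call:
send_rows(moves=[0,-0.0048,0.0011,0.0,0,0,0,0,0.03,0,0,0,0,0.03,0,0,0,0,0.03,0,0,0,0,0.03,0,0,0,0,0.03,0,0,0,0,0.02,0,0,0,0,0,0,0,0,0,0,0])

```text
time: 3.27
eef_pos: [426.0, -0.3, 60.5]
tool_rot: [-0.001, 0.701, 0.713, -0.001]
ft_force: [0.3, -0.9, 0.5]
opening: 85.2
finger_force: 0.0
```

Call:
send_rows(moves=[0,0,0,0.015,0,0,0,0,0.015,0,0,0,0,0.012,0,0,0,0,0.009,0,0,0,0,0,0,0,0,0,0,0])

```text
time: 3.77
eef_pos: [428.2, -1.3, 11.5]
tool_rot: [0.001, 0.702, 0.713, 0.0]
ft_force: [0.1, 0.0, -0.2]
opening: 85.6
finger_force: 0.0
```

Call:
send_rows(moves=[0.3,0,0,0,0,0.5,0,0,0,0,0.6,0,0,0,0,0.7,0,0,0,0,0.7,0,0,0,0,0.75,0,0,0,0,0.8,0,0,0,0,0.8,0,0,0,0,1,0,0,0,0,1,0,0,0,0,1,0,0,0,0,1,0,0,0,0,1,0,0,0,0,1,0,0,0,0])

```text
time: 4.93
eef_pos: [427.6, -1.4, 10.5]
tool_rot: [0.0, 0.702, 0.712, 0.0]
ft_force: [-0.9, -0.3, 2.1]
opening: 12.8
finger_force: 61.8
```

```bash
python3 - <<'E'
from h import *
s=r.read_state(); print(s['eef_pos'],s['opening'],s['finger_force'],s['ft_force'],s['moment'])
E
```

```text
[427.62728365  -1.42492077  10.48713654] 12.82400471320955 61.81986451148987 [-0.8988608  -0.33120252  2.06288267] [ 0.02267995 -0.02827915  0.01191202]
```

Call:
send_rows(moves=[1,0,0,-0.01,0,1,0,0,-0.02,0,1,0,0,-0.03,0,1,0,0,-0.03,0,1,0,0,-0.03,0,1,0,0,-0.03,0,1,0,0,-0.03,0,1,0,0,-0.03,0,1,0,0,-0.03,0,1,0,0,-0.03,0,1,0,0,-0.02,0,1,0,0,-0.01,0,1,0,0,0,0,1,0,0,0,0])

```text
time: 6.1
eef_pos: [427.5, -1.4, 310.7]
tool_rot: [0.0, 0.702, 0.712, 0.0]
ft_force: [0.2, -0.1, -1.8]
opening: 12.5
finger_force: 61.5
```

```bash
python3 - <<'E'
from h import *
for i in range(4):
    s=r.read_state(); print(s['eef_pos'],s['opening'],s['ft_force'],s['moment'])
    d=grab('scene')
cv2.imwrite('pics/lift.png',cv2.resize(d['img'][70:270,140:400],None,fx=3,fy=3))
E
```

```text
[427.47185005  -1.36910654 310.69757715] 12.532974935227706 [ 0.15115287 -0.06714526 -1.80735821] [ 0.02009192 -0.0451248  -0.01597792]
[427.04968432  -1.32033659 309.64206327] 12.727120909790257 [ 0.64203252  0.08942963 -1.04146267] [-0.03208037  0.05601639 -0.02038792]
[426.80653739  -1.25571606 309.03894386] 12.969652674338127 [-0.28235172  0.50888975 -1.1191359 ] [0.00838422 0.00506678 0.04224769]
[426.68053875  -1.2398152  308.76893217] 12.512503025846714 [ 0.36902444 -0.11798965 -1.62913423] [-0.03627994 -0.030119   -0.03687267]
```

View pics/lift.png

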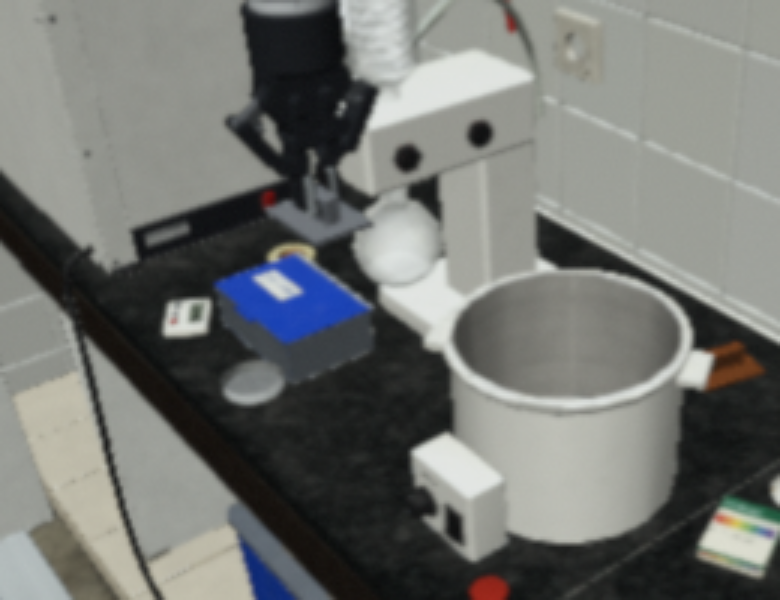

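The cover is held level at about 0.3 m, at about (318,220) in the crop. Next I turn it to the holder's heading and carry it round the front of the bath.

Call:
send_rows(moves=[1,0,0,0,-0.1043,1,0,0,0,-0.1043,1,0,0,0,-0.1043,1,0,0,0,-0.1043,1,0,0,0,-0.1043,1,0,0,0,-0.1043,1,0,0,0,-0.1043,1,0,0,0,-0.1043,1,0,0,0,-0.1043,1,0,0,0,-0.1043,1,0,0,0,-0.1043,1,0,0,0,-0.1043,1,0,0,0,0])

```text
time: 7.38
eef_pos: [426.8, -1.3, 309.1]
tool_rot: [-0.001, 0.151, 0.989, -0.0]
ft_force: [-0.1, -0.2, -1.5]
opening: 12.6
finger_force: 61.5
```

Call:
send_rows(moves=[1,0.0012,-0.0281,0,0,1,0.0012,-0.0281,0,0,1,0.0012,-0.0281,0,0,1,0.0012,-0.0281,0,0,1,0.0012,-0.0281,0,0,1,0.0012,-0.0281,0,0,1,-0.0197,-0.021,0,0,1,-0.0197,-0.021,0,0,1,-0.0197,-0.021,0,0,1,-0.0197,-0.021,0,0,1,-0.0197,-0.021,0,0,1,-0.0197,-0.021,0,0,1,-0.0197,-0.021,0,0,1,-0.0197,-0.021,0,0,1,-0.0197,-0.021,0,0,1,-0.0197,-0.021,0,0,1,0,0,0,0,1,0,0,0,0])

```text
time: 8.88
eef_pos: [495.0, -420.5, 305.8]
tool_rot: [-0.003, 0.153, 0.988, 0.002]
ft_force: [0.3, 1.0, -1.5]
opening: 13.0
finger_force: 61.5
```

Call:
send_rows(moves=[1,0,0,0.03,0,1,0,0,0.03,0,1,0,0,0.03,0,1,0,0,0.03,0,1,0,0,0.03,0,1,0,0,0.02,0,1,0,0,0.01,0,1,0,0,0,0,1,0,0,0,0,1,0,0,0,0])

```text
time: 9.72
eef_pos: [496.0, -420.0, 133.1]
tool_rot: [0.002, 0.152, 0.988, -0.001]
ft_force: [0.5, -1.8, -1.8]
opening: 12.7
finger_force: 61.5
```

```bash
python3 - <<'E'
from h import *
from scipy.spatial.transform import Rotation as Ro
E=[]
for i in range(6):
    n='scene' if i%2 else 'top'
    s=r.read_state(); E.append(s['eef_pos']); d=grab(n)
e=np.mean(E,0); print(e,np.std(E,0),s['opening'])
q=s['tool_rot'];R=Ro.from_quat([q[1],q[2],q[3],q[0]]).as_matrix(); print(R.round(4).tolist())
print('tool y ang',np.degrees(np.arctan2(R[1,1],R[0,1])))
s=dict(np.load('scene.npz'))
P=cloud(s); k=(np.hypot(P[...,0]-e[0],P[...,1]-e[1])<70)&(P[...,2]>e[2]-25)&(P[...,2]<e[2]+2)
Q=P[k]; print(len(Q)); Rr=cv2.minAreaRect(Q[:,:2].astype(np.float32)); print(Rr,np.percentile(Q[:,2],[5,50,95]))
cv2.imwrite('pics/over.png',cv2.resize(s['img'][180:340,300:480],None,fx=3.6,fy=3.6,interpolation=cv2.INTER_CUBIC))
E
```

```text
[ 496.02573096 -420.28305621  132.90778921] [0.15110289 0.15132866 0.49214895] 12.495547040153497
[[-0.954, 0.2997, 0.0019], [0.2996, 0.954, -0.002], [-0.0025, -0.0013, -1.0]]
tool y ang 72.56334847841988
485
((492.733642578125, -420.08734130859375), (57.06028747558594, 82.04364776611328), 71.82124328613281) [123.08907639 126.28386408 129.35537183]
```

View pics/over.png

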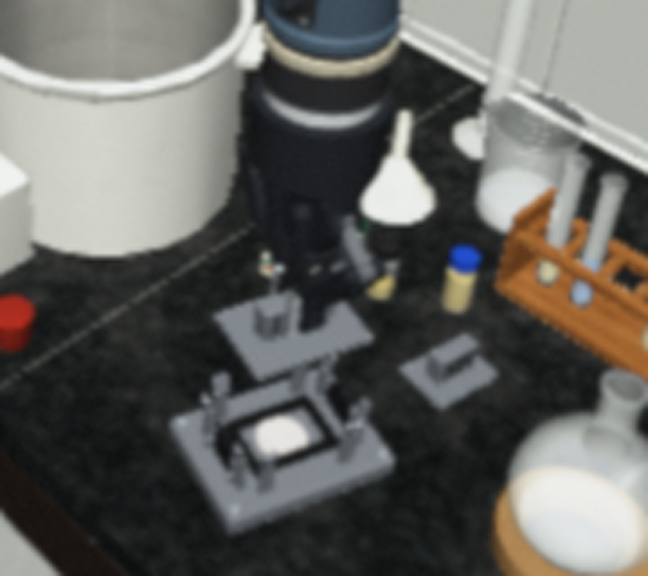

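Scene view: the cover is at about (293,325) in the crop, level and parallel above the holder at about (280,440). I'll go lower, then compare both in the same view.

Call:
send_rows(moves=[1,-0.001,0.0006,0.015,0,1,0,0,0.015,0,1,0,0,0.015,0,1,0,0,0.01,0,1,0,0,0.003,0,1,0,0,0,0,1,0,0,0,0,1,0,0,0,0])

```text
time: 10.68
eef_pos: [496.9, -419.8, 73.7]
tool_rot: [0.001, 0.152, 0.988, -0.001]
ft_force: [0.3, 0.6, -1.3]
opening: 12.3
finger_force: 61.5
```

```bash
python3 - <<'E'
from h import *
s0=dict(np.load('scene.npz')); 
E=[];D={}
for i in range(6):
    n='scene' if i%2 else 'top'
    E.append(r.read_state()['eef_pos']); D[n]=grab(n)
e=np.mean(E,0); print(e, r.read_state()['ft_force'])
s=D['scene']
ax=np.array([.954,-.2995]); ay=np.array([.2995,.954]); c=np.array([495.5,-419.5])
def hf(P): return np.c_[(P[:,:2]-c)@ax,(P[:,:2]-c)@ay,P[:,2]]
# holder posts in the unobstructed pics: clusters
for n,dd in(('scene',s0),('top',dict(np.load('top.npz')))):
    Q=hf(cloud(dd).reshape(-1,3)); Q=Q[(abs(Q[:,0])<60)&(abs(Q[:,1])<50)&(Q[:,2]>36)&(Q[:,2]<60)]
    print(n,'posts',len(Q))
    for nm,k in(('x+',Q[:,0]>37),('x-',Q[:,0]<-37),('y+',Q[:,1]>26),('y-',Q[:,1]<-26)):
        print(nm,Q[k].mean(0).round(1),np.percentile(Q[k],[5,95],axis=0).round(1).tolist(), k.sum())
    Q=hf(cloud(s if n=='scene' else D['top']).reshape(-1,3)); ez=e[2]-10.5
    Q=Q[(abs(Q[:,0])<60)&(abs(Q[:,1])<50)&(Q[:,2]>ez+3)&(Q[:,2]<ez+9)]
    print('plate',len(Q),np.percentile(Q,[1,99],axis=0).round(1).tolist())
cv2.imwrite('pics/low.png',cv2.resize(s['img'][250:335,335:420],None,fx=7,fy=7,interpolation=cv2.INTER_CUBIC))
E
```

```text
[ 496.78826999 -419.74646061   73.58056927] [-0.95117158  0.37170955 -1.76742955]
scene posts 192
x+ [43.6 -2.8 44. ] [[40.8, -24.6, 37.0], [47.4, 22.0, 54.1]] 63
x- [-45.4  -0.6  44.5] [[-48.4, -25.8, 36.5], [-42.4, 24.1, 53.8]] 51
y+ [-21.   31.7  45.3] [[-35.4, 28.7, 36.8], [31.9, 36.0, 54.0]] 36
y- [ -1.3 -34.   47. ] [[-34.3, -36.6, 37.4], [33.8, -31.8, 54.7]] 44
plate 348 [[-41.8, -28.8, 66.2], [36.4, 26.2, 71.5]]
top posts 55
x+ [44.7 13.4 44.7] [[42.3, -5.5, 36.5], [48.4, 26.7, 55.7]] 20
x- [-43.3  10.   45.9] [[-46.9, -6.9, 38.6], [-40.2, 26.9, 58.2]] 22
y+ [ 5.2 32.7 50.3] [[-40.3, 26.6, 38.4], [46.0, 37.5, 58.5]] 18<stdin>:16: RuntimeWarning: Mean of empty slice.
  ret = um.true_divide(
Traceback (most recent call last):
IndexError: index -1 is out of bounds for axis 0 with size 0
```

Call:
send_rows(moves=[1,-0.0013,0,0.002,0,1,0,0,0,0,1,0,0,0,0,1,0,0,0,0])

```text
time: 11.32
eef_pos: [497.4, -419.5, 70.1]
tool_rot: [-0.0, 0.152, 0.988, 0.0]
ft_force: [-0.4, 1.1, -0.8]
opening: 12.8
finger_force: 61.5
```

```bash
python3 - <<'E'
from h import *
s=grab('scene'); e=r.read_state()['eef_pos']; print(e)
# predicted outline of posts' inner corners (z=55 top of flare) and plate expected, drawn
img=cv2.resize(s['img'][250:335,335:420],None,fx=7,fy=7,interpolation=cv2.INTER_CUBIC)
cv2.imwrite('pics/low.png',img)
E
```

```text
[ 497.43848724 -419.49846966   70.18178617]
```

View pics/low.png

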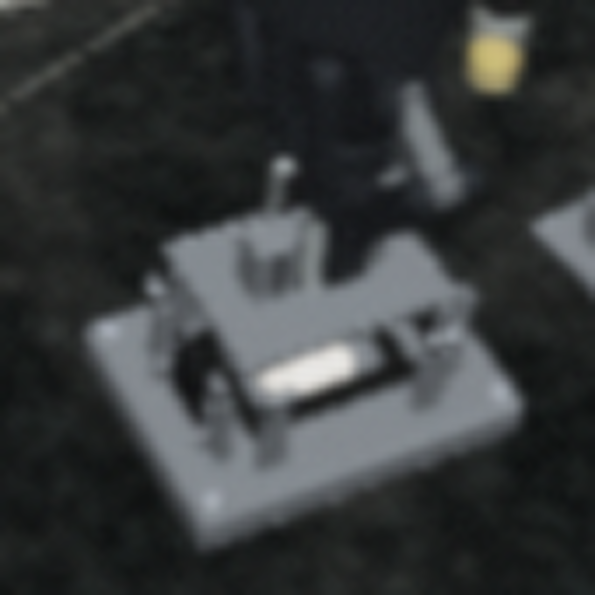

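Scene crop: the cover (about 300,280) sits inside the post tops, just above them. I descend slowly and watch the force.

Call:
send_rows(moves=[1,0,0,0.002,0,1,0,0,0.002,0,1,0,0,0.002,0,1,0,0,0.002,0,1,0,0,0,0,1,0,0,0,0])

```text
time: 11.87
eef_pos: [497.3, -419.4, 61.9]
tool_rot: [-0.0, 0.152, 0.988, 0.0]
ft_force: [0.9, -0.2, -1.2]
opening: 12.3
finger_force: 61.5
```

Call:
send_rows(moves=[1,0,0,0.002,0,1,0,0,0.002,0,1,0,0,0.002,0,1,0,0,0,0,1,0,0,0,0])

```text
time: 12.28
eef_pos: [497.3, -419.4, 56.0]
tool_rot: [-0.0, 0.152, 0.988, 0.0]
ft_force: [-0.1, 0.4, -1.3]
opening: 12.5
finger_force: 61.5
```

Call:
send_rows(moves=[1,0,0,0.0015,0,1,0,0,0.0015,0,1,0,0,0.0015,0,1,0,0,0.0015,0,1,0,0,0,0,1,0,0,0,0])

```text
time: 12.78
eef_pos: [497.6, -419.6, 50.4]
tool_rot: [0.0, 0.152, 0.988, -0.0]
ft_force: [1.2, 0.3, -1.6]
opening: 12.5
finger_force: 61.5
```

Call:
send_rows(moves=[1,0,0,0.0015,0,1,0,0,0.0015,0,1,0,0,0,0,1,0,0,0,0])

```text
time: 13.12
eef_pos: [498.1, -420.1, 47.9]
tool_rot: [0.001, 0.151, 0.988, -0.0]
ft_force: [0.6, -0.8, 0.0]
opening: 12.4
finger_force: 61.7
```

Call:
send_rows(moves=[1,0,0,0.0015,0,1,0,0,0.0015,0,1,0,0,0,0,1,0,0,0,0])

```text
time: 13.45
eef_pos: [498.2, -420.2, 45.4]
tool_rot: [0.001, 0.152, 0.988, -0.001]
ft_force: [3.0, -0.5, 5.2]
opening: 13.0
finger_force: 62.3
```

Call:
send_rows(moves=[1,0,0,0.0015,0,1,0,0,0.0015,0,1,0,0,0,0,1,0,0,0,0])

```text
time: 13.78
eef_pos: [498.3, -420.4, 43.6]
tool_rot: [0.001, 0.152, 0.988, -0.001]
ft_force: [1.2, 0.0, 8.8]
opening: 12.5
finger_force: 63.0
```

Call:
send_rows(moves=[1,0,0,0.0015,0,1,0,0,0.0015,0,1,0,0,0,0,1,0,0,0,0])

```text
time: 14.12
eef_pos: [498.7, -420.8, 42.2]
tool_rot: [0.002, 0.151, 0.988, -0.001]
ft_force: [-0.3, 1.3, 13.2]
opening: 12.5
finger_force: 63.5
```

Call:
send_rows(moves=[1,0,0,0.0015,0,1,0,0,0.0015,0,1,0,0,0,0,1,0,0,0,0])

```text
time: 14.45
eef_pos: [499.3, -421.2, 41.0]
tool_rot: [0.003, 0.151, 0.988, -0.002]
ft_force: [-0.6, 1.7, 17.6]
opening: 12.4
finger_force: 64.2
```

Call:
send_rows(moves=[1,0,0,0.0015,0,1,0,0,0,0,1,0,0,0,0])

```text
time: 14.7
eef_pos: [498.0, -420.6, 35.8]
tool_rot: [0.001, 0.152, 0.988, -0.001]
ft_force: [1.2, -0.3, 6.5]
opening: 12.4
finger_force: 62.6
```

Call:
send_rows(moves=[1,0,0,0.0015,0,1,0,0,0,0,1,0,0,0,0])

```text
time: 14.95
eef_pos: [497.4, -420.1, 32.7]
tool_rot: [0.0, 0.152, 0.988, -0.001]
ft_force: [0.9, -1.9, 5.0]
opening: 12.8
finger_force: 62.3
```

```bash
python3 - <<'E'
from h import *
s=r.read_state(); print(s['eef_pos'],s['ft_force'],s['moment'],s['opening'])
E
```

```text
[ 497.42898126 -420.13240305   32.67882054] [ 0.90545898 -1.90503806  4.9668051 ] [-0.34642496 -0.18151048 -0.05113208] 12.807866282547566
```

Call:
send_rows(moves=[1,0,0,0,0,1,0,0,0,0])

```text
time: 15.12
eef_pos: [497.5, -420.1, 32.6]
tool_rot: [0.0, 0.152, 0.988, -0.001]
ft_force: [-0.1, -2.0, 4.3]
opening: 12.9
finger_force: 62.3
```

Call:
send_rows(moves=[1,0,0,0.001,0,1,0,0,0,0,1,0,0,0,0])

```text
time: 15.37
eef_pos: [497.5, -420.1, 32.0]
tool_rot: [0.0, 0.152, 0.988, -0.001]
ft_force: [0.3, -2.0, 6.2]
opening: 12.8
finger_force: 62.4
```

Call:
send_rows(moves=[1,0,0,0.001,0,1,0,0,0,0,1,0,0,0,0])

```text
time: 15.62
eef_pos: [497.5, -420.1, 31.5]
tool_rot: [0.0, 0.152, 0.988, -0.001]
ft_force: [0.4, -2.5, 7.7]
opening: 12.7
finger_force: 62.6
```

The force peaked at about 18 N, dropped, and now rises at 3 N/mm, which is the seal. I press on to about 11–12 N.

Call:
send_rows(moves=[1,0,0,0.001,0,1,0,0,0.001,0,1,0,0,0,0,1,0,0,0,0,1,0,0,0,0])

```text
time: 16.03
eef_pos: [497.5, -420.2, 30.5]
tool_rot: [0.0, 0.152, 0.988, -0.001]
ft_force: [-1.6, -0.6, 10.6]
opening: 12.6
finger_force: 63.1
```

```bash
python3 - <<'E'
from h import *
F=[]
for i in range(10):
    s=r.read_state(); F.append(np.r_[s['ft_force'],s['eef_pos'],s['moment']]); d=grab('scene')
print(np.mean(F,0).round(2),np.std(F,0).round(2),F[0][2],F[-1][2],s['opening'],s['tool_rot'])
cv2.imwrite('pics/snap.png',cv2.resize(d['img'][250:335,335:420],None,fx=7,fy=7,interpolation=cv2.INTER_CUBIC))
E
```

```text
[-1.5300e+00 -4.4000e-01  1.0510e+01  4.9748e+02 -4.2015e+02  3.0480e+01
 -7.0000e-02  3.2000e-01  2.0000e-02] [0.53 0.53 0.45 0.02 0.01 0.02 0.02 0.03 0.03] 10.610797667238593 9.79465591235597 12.623005476111391 [ 3.24938931e-04  1.51619949e-01  9.88438498e-01 -7.88116370e-04]
```

View pics/snap.png

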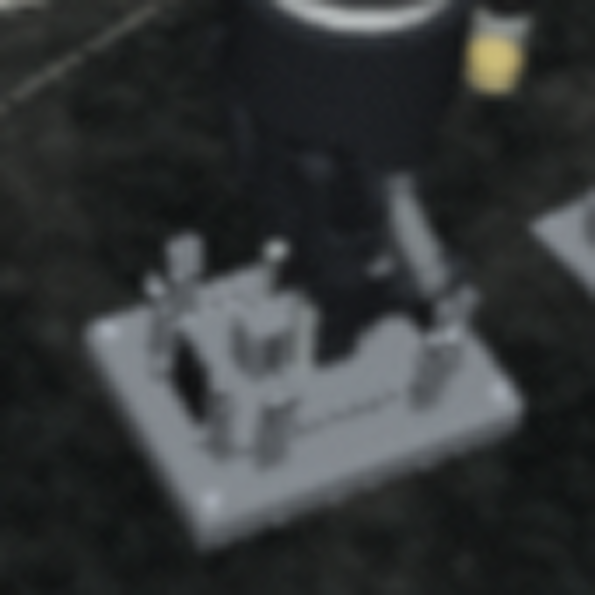

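The crop shows the cover seated flat among the posts with the near clip upright at (190,375). The tool is level, pressing about 10.5 N on the sensor (about 12 N on the cover, counting its weight), and the force is steady.

```bash
python3 -c "
from station import r
print(r.close_job())"
```

```text
the job is handed in; nothing more can be done
None
```

The larger cover is snapped onto the filter holder and the arm is still gripping it and pressing down at about 12 N (10.5 N on the wrist sensor plus the cover's weight); I handed the job in at about 17 s, inferring the far clip's snap from the single force drop and the level seating because the gripper hid it.

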